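# Bezel punch through its two guide bushes onto a brass tube

## Robot

A 6-joint arm with a two-finger parallel gripper is mounted at the origin on a cart in front of the work surface, level with it; the furniture and walls round the work are solid. World frame = base frame: x ahead of the robot, y to its left, z up, the work surface at z = 0. Lengths are in m, angles in rad, forces in N, time in s.
With the tool pointing down it reaches from about 0.35 to 0.725 m from the base axis. Payload 4.3 kg.
Tool frame: the origin (TCP) lies midway between the tips of the shut fingers; the grasp point (between the pads) lies grip_point_offset behind it (grip_point_offset is the distance from the TCP to the grasp point, in m); z points along the fingers, y is the line along which they close (so a half turn about z gives the same grasp; the last joint's range is limited). The gripper opens to 85 mm and grips with 20 to 120 N. Pads are 22 mm wide; open, the fingers measure 114 mm over their backs; the gripper's body (76 mm by 85 mm) begins 54 mm behind the grasp point. The pads swing forward as they close: fully open they stand 13 mm farther back than shut.
Start: joints at [1.019, 0.377, 0.081, 1.274, 0, 1.46], TCP at [0.246, 0.52, 0.231] pointing down, gripper open.
Joint ranges: [-2.72, 2.72], [-0.84, 1.66], [-1.02, 1.22], [-1.77, 2.12], [-1.37, 1.28], [-3.14, 3.14]. Speed limits (rad/s): [2.57, 2.57, 3.14, 3.14, 3.14, 3.14].

## Interface

Orientations are given as a unit quaternion [x, y, z, w].
In Python, from bench import state, capture, hand_in, grip_point_offset gives the robot as it stands.
- The arm moves only by the shell command python3 -m handwheel 'ROWS' [FORCE]. ROWS is text: rows parted by semicolons, each of 5 numbers parted by spaces: the shift along the tool's x, y, z in cm, then the turn about the tool's z in rad, then the opening in per cent of the stroke, from 0 (shut) to 100 (fully open). A call has 1 to 12 rows; each row shifts and turns the commanded pose from where the row before left it, along the tool's axes as they then stand; what a row does not reach is not made up. A row lasts 1/12 s, in which the tool goes at most 41.7 mm and 7.16 degrees, less where a joint would pass 70% of its speed; a pose out of reach is approached as far as the arm can. A call with a gripper value outside its range is refused whole. The fingers move at their own pace and stop on an object; FORCE is the grip in N (left out, the last holds). Time passes only in rows, so rows that do not move let the fingers close. It gives the time, the measured TCP pose, the force, the opening and the grip force at its end, in the units of the state.
- state(): the state, without advancing time (a new reading comes with each control period).
- capture(name): name is "side" or "top" or "wrist"; returns a dict with "img" (480x640x3 uint8, red, green, blue), "fov_y" (degrees; the focal length in pixels is half the picture's height over the tangent of half this angle, whatever the lens; pixels are square), "cx", "cy" (the principal point, pixels), "distortion" ([k1, k2, p1, p2, k3] as OpenCV has them; the pictures are not rectified), "R" (3x3) and "t" (3): a world point X has camera coordinates R X + t; the wrist camera has in their place "hand_eye" (4x4, takes a point from camera to tool coordinates, whose origin is the TCP and whose axes are the flange's). Camera axes: x right, y down, z forward; pixel columns grow to the right and rows downward; lengths in m; the calibration is good to about 2 mm. A picture is of the moment at which its call begins: read the wrist's pose just before it. There is no depth.
- hand_in(): hands the job in; it is judged then, once.
The state is a dict: "t": time; "joint_pos": joint angles; "dq": joint speeds; "tau": joint torques, N m; "tool_pos": TCP position; "eef_rot": TCP orientation; "contact_force": force on the tool from outside, world axes, zero at the start; "wrist_torque": the same for the moment, N m; "grip_width": finger opening in m; "grasp_force": force on a finger pad.
Only numpy, scipy, OpenCV 4.12 (cv2) and the standard library are available. Lean on these libraries where they do the work, as an engineer would, in place of code of your own. Each camera call takes 0.05 s, during which the arm holds its last target. There are 200 camera calls.

## Task

Set the brass tube upright in the round nest of the guide stand's drawn-out loading slide, let go of it and push the slide fully home, so that the tube stands under the two guide arms. Then take the bezel punch from its wooden rack and thread it, cone down, through both guide bushes until the cone sits in the mouth of the tube. Finish while still gripping the punch and pressing it down firmly on the tube, ready for the hammer: do not let go, do not ram it, and leave the little glass of scrap and the block of wax where they are.

Things in the scene. Friction and masses are not known exactly. Their poses are not given: they have to be found in the camera images.
- brass_tube: The work: a short plain brass tube standing upright, open at both ends, 28 mm outside diameter, 23 mm bore, 28 mm tall. Origin: centre of its underside, z up along its axis.
- guide_stand: Green punch guide stand, fixed. Origin on the bench top, under the axis of its two bushes; z is that axis (vertical), +x points to its column (x 51 to 85 mm, 60 mm wide), +y the way the slide draws out. Base 150 x 180 x 10 mm. Two level arms, 52 mm wide, reach to x = -30 mm: lower z 56 to 68 mm, upper 92 to 104 mm (the stand's top). Rails beside the slide (x 26 to 39 mm each side) reach z = 29 mm.
- upper_bush (a point): Centre of the upper bush's mouth, on the top face of the upper arm, 104 mm above the bench. Bore 28.5 mm with a 2.5 mm countersink, 12 mm long.
- lower_bush (a point): Centre of the lower bush's mouth, on the top face of the lower arm, 36 mm below the upper one. Same bore, same axis, 12 mm long.
- slide (a joint): Steel loading slide in the base of the stand, in m: 0 fully drawn out, 0.120 fully home against its stop, with the nest on the bush axis. Grows as it moves along the stand's -y. About 1.5 N of friction; it stays where it is left.
- nest (a point): Centre of the floor of the round nest in the slide's top face: a recess 31 mm wide, 6 mm deep, with a 1.5 mm chamfer; floor 22 mm, slide top 28 mm above the bench. Moves with the slide; with the slide out it lies clear of the arms, on the stand's +y side. A seated tube reaches 50 mm above the bench and passes under the lower arm.
- slide_knob (a point): Centre of the top of the black knob by which the slide is moved: an upright post 18 mm in diameter on the slide's top face, from 28 to 62 mm above the bench, 70 mm from the nest along the stand's +y. Moves with the slide.
- bezel_punch: Steel punch, 128 mm long, 0.25 kg. Origin at the nose tip, z along its axis to the striking end. Cone from 10 mm diameter at the tip to 26 mm at 12 mm up, 26 mm body up to 76 mm, then the 18 mm ringed shank to grip, up to 128 mm. Starts nose down in the rack, tip 10 mm above the bench. Seated in the tube its tip is about 10 mm below the tube's rim (40 mm above the bench).
- punch_shank (a point): Point on the punch's axis, 102 mm above its nose tip, in the middle of the grip shank.
- punch_rack: Light wooden block 64 x 124 x 50 mm, fixed, origin centre of its underside. The bezel punch stands in a hole (29 mm wide, 40 mm deep) at y = -34 mm; two slimmer dapping punches stand at y = +12 and +42 mm and reach 86 mm above the bench.
- gold_glass: Bystander: small glass with gold scrap, 44 mm wide, 39 mm tall, origin centre of its underside. May be anywhere among the small things in front.
- beeswax: Bystander: amber block of saw wax 32 x 46 x 21 mm, origin centre of its underside.
There are look-alikes about, which are no part of the job. What is shaped like the brass_tube but green is not meant.

How it is judged:
On the way, in this order (a step that is already met when the one before it is completed fails the run):
1. the tube stands upright in the nest of the drawn-out slide and has been let go (horizontal distance between brass_tube and nest below 0.004 m and z of brass_tube in the frame of nest below 0.002 m and angle between brass_tube's own z axis and vertical below 0.08 rad and contact force between the fingers and brass_tube below 0.2 N and value of joint slide below 0.06 m), for 0.2 s.
2. the slide is fully home with the tube still seated in it (value of joint slide above 0.117 m and horizontal distance between brass_tube and nest below 0.004 m and z of brass_tube in the frame of nest below 0.002 m), for 0.2 s.
3. the gripped punch has entered the upper bush (horizontal distance between bezel_punch and upper_bush below 0.005 m and z of bezel_punch in the frame of upper_bush below -0.006 m and z of bezel_punch in the frame of lower_bush above 0 m and contact force between the fingers and bezel_punch above 1 N), for 0.05 s.
4. the gripped punch has gone on through the lower bush (horizontal distance between bezel_punch and lower_bush below 0.005 m and z of bezel_punch in the frame of lower_bush below -0.014 m and contact force between the fingers and bezel_punch above 1 N), for 0.05 s.
At the end, for the whole second after the job is handed in: Slide home within 3 mm; tube upright, seated in the nest; punch in both bushes (within 4 mm and 0.06 rad of their axis), its cone 6 mm or more down in the tube; the gripper still holds it and presses it on the tube with over 5 N (its weight is at most 3 N) (all of step 2 and angle between brass_tube's own z axis and vertical below 0.08 rad and horizontal distance between bezel_punch and lower_bush below 0.004 m and angle between the z axis of bezel_punch and the z axis of guide_stand, either way round below 0.06 rad and z of bezel_punch in the frame of brass_tube below 0.022 m and contact force between bezel_punch and brass_tube above 5 N and contact force between the fingers and bezel_punch above 5 N and linear speed of bezel_punch below 0.01 m/s); the arm keeps its last pose, push and grip.
It fails at once if the punch is rammed or dropped on the tube (more than 90 N) (contact force between bezel_punch and brass_tube above 90 N).
It fails at once if the glass of scrap is shifted more than 20 mm (distance of gold_glass from where it was at the start of the episode above 0.02 m).
It fails at once if the wax block is shifted more than 20 mm (distance of beeswax from where it was at the start of the episode above 0.02 m).
It also fails if it takes over 67 s, if anything falls off the work surface, if the arm or the gripper's body presses on something with over 40 N, if the wrist force passes 120 N, or if a joint passes its speed limit or range.

## Working session

There is one attempt and no reset: what is moved stays moved. The work goes in short steps, Python scripts to look and compute and a shell command to move; the robot and the scene stay as the last step left them, time stands still between calls to the robot, and variables do not carry over. Pictures are saved under pics/ and viewed, at most 10 in all, crops included, and the job is handed in when it is done.

```bash
ls; mkdir -p pics; cat > h.py <<'E'
import numpy as np, cv2
from scipy.spatial.transform import Rotation as Ro
from bench import state, capture, hand_in, grip_point_offset
def cam(name):
    s=state(); c=capture(name); f=240/np.tan(np.radians(c['fov_y'])/2)
    c['K']=np.array([[f,0,c['cx']],[0,f,c['cy']],[0,0,1]]); c['d']=np.array(c['distortion'],float)
    if name=='wrist':
        T=np.eye(4);T[:3,:3]=Ro.from_quat(s['eef_rot']).as_matrix();T[:3,3]=s['tool_pos']
        M=np.linalg.inv(T@np.array(c['hand_eye'])); c['R']=M[:3,:3];c['t']=M[:3,3]
    c['R']=np.array(c['R']);c['t']=np.array(c['t']);return c
def save(c,p): cv2.imwrite('pics/'+p,c['img'][:,:,::-1])
def keep(c,n): np.savez('pics/'+n+'.npz',**{k:c[k] for k in('img','K','d','R','t')})
def load(n): return dict(np.load('pics/'+n+'.npz'))
def ray(c,u,v):
    p=cv2.undistortPoints(np.array([[[u,v]]],float),c['K'],c['d'])[0,0]
    return -c['R'].T@c['t'], c['R'].T@np.array([p[0],p[1],1])
def onz(c,u,v,z):
    o,d=ray(c,u,v); return o+d*(z-o[2])/d[2]
def proj(c,X):
    return cv2.projectPoints(np.array(X,float).reshape(-1,3),cv2.Rodrigues(c['R'])[0],c['t'],c['K'],c['d'])[0].reshape(-1,2)
E
python3 - <<'E'
from h import *
s=state();print(s, grip_point_offset)
for n in('side','top','wrist'):
    c=cam(n);save(c,n+'0.png');keep(c,n+'0');print(n,c['K'][0,0],c['d'],-c['R'].T@c['t'],c['R'][2])
a=[cv2.imread(f'pics/{n}0.png') for n in('side','top')]
E
```

```text
pics
{'t': 0.0, 'joint_pos': array([ 1.01871382e+00,  3.78071778e-01,  7.96224214e-02,  1.27437259e+00,
       -2.46332762e-06,  1.46051282e+00]), 'dq': array([ 0.00107788,  0.0014076 , -0.00212586,  0.00112624, -0.00014506,
       -0.00069   ]), 'tau': array([-1.21044919e-03, -4.63603878e+01,  2.69877523e+01,  2.07213307e-02,
       -2.61534233e-04,  1.40903029e-05]), 'tool_pos': array([0.24549624, 0.51924331, 0.23035453]), 'eef_rot': array([ 2.19107245e-01,  9.75700256e-01, -9.58172523e-04, -3.28162504e-04]), 'contact_force': array([ 0.78057598, -0.26878884, -0.39716949]), 'wrist_torque': array([-0.01059827, -0.0200424 ,  0.02998034]), 'grasp_force': 0.0, 'grip_width': 0.08529173646612298} 0.0187
side 548.6109805976422 [-0.01739457  0.          0.          0.          0.        ] [ 0.33411865 -0.49039775  0.64535964] [ 0.23363193  0.73070957 -0.64146679]
top 538.9783586640374 [-0.13171991  0.          0.          0.          0.        ] [0.35701679 0.14491495 1.15405978] [ 0.16165828  0.00320991 -0.98684158]
wrist 405.2419553426285 [-0.00469987  0.          0.          0.          0.        ] [0.18309377 0.54942046 0.37397987] [ 0.24349857 -0.11727525 -0.962785  ]
```

View pics/top0.png

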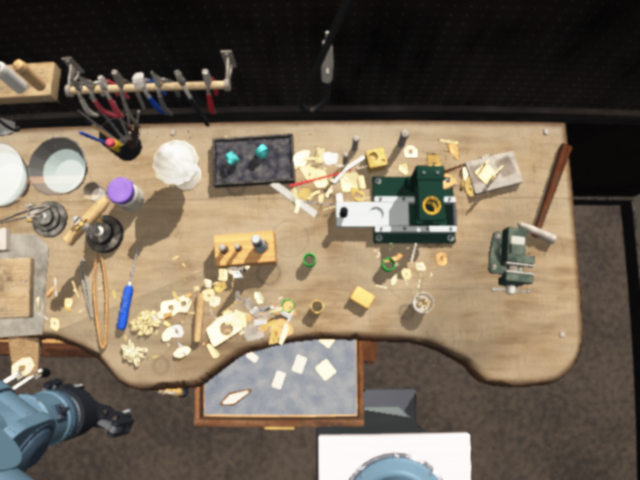

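View pics/side0.png

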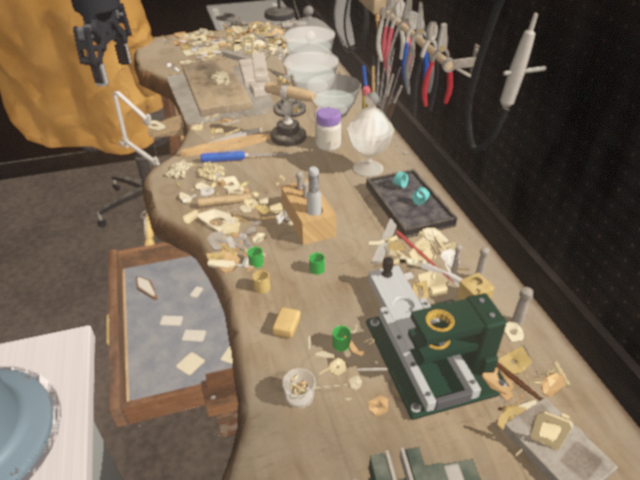

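Top view: the brass tube candidate is at (317,307). The green tubes are at (309,260), (389,264) and (288,304), the wax at (362,298), the glass at (423,302). The stand's bush is at (432,206), the nest near (377,214) and the knob near (343,212). The bezel punch is in the rack at about (258,242). In the side view the brass tube is at (261,281), and the green ones at (256,257), (317,263) and (341,338). I choose the brass-coloured one and check it in close crops.

```bash
python3 - <<'E'
import cv2
a=cv2.imread('pics/top0.png')[165:325,205:465]; cv2.imwrite('pics/topc.png',cv2.resize(a,None,fx=3,fy=3,interpolation=cv2.INTER_CUBIC))
b=cv2.imread('pics/side0.png')[150:400,230:510]
cv2.imwrite('pics/sidec.png',cv2.resize(b,None,fx=2.4,fy=2.4,interpolation=cv2.INTER_CUBIC))
E
```

```text
(no output)
```

View pics/topc.png

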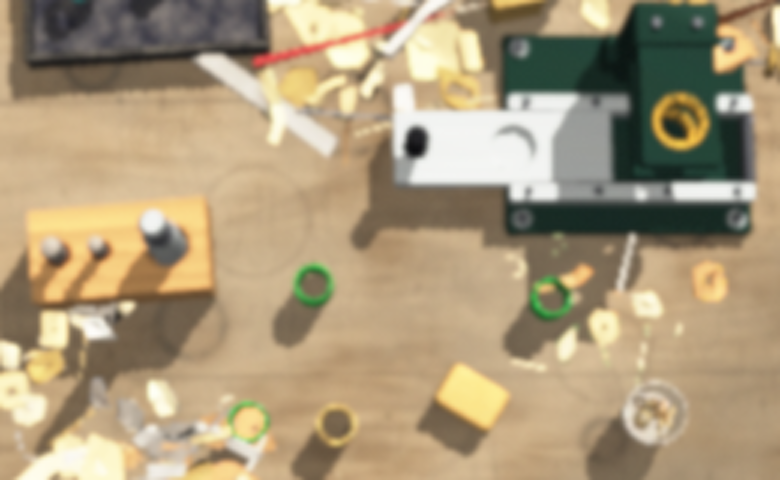

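View pics/sidec.png

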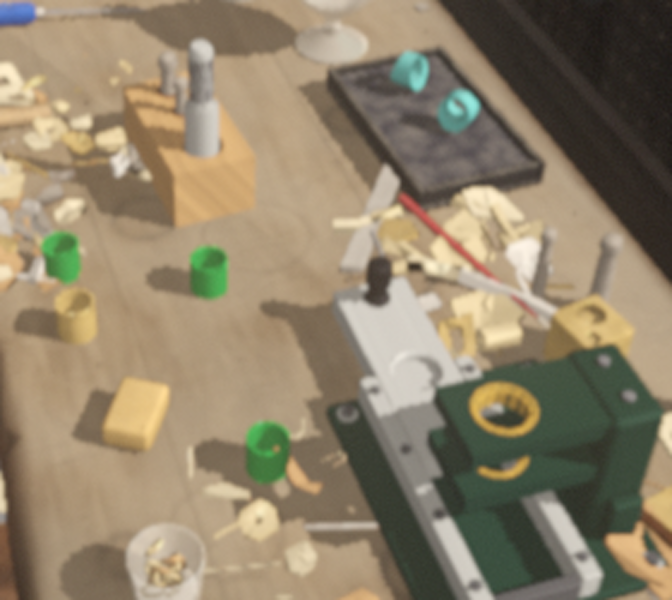

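Confirmed: the brass tube is at top crop (336,424) and side crop (76,300). It stands upright and free, about 85 px from the nearest green tube at crop (249,421). The punch is the tall thick one at the right end of the rack, its top at (153,220).

```bash
python3 - <<'E'
from h import *
T=load('top0');S=load('side0')
tc=lambda p:(p[0]/3+205-.33,p[1]/3+165-.33); sc=lambda p:(p[0]/2.4+230-.3,p[1]/2.4+150-.3)
pts=dict(tube=((336,424),(76,301),.028),bush=((681,121),(503,409),.104),knob=((417,135),(379,262),.062),nest=((514,150),(414,374),.028),punch=((154,221),(201,46),.138),
 wax=((473,397),(138,410),.021),glass=((655,411),(166,560),.039),green=((249,421),(62,240),.028),
 railA=((508,193),None,.029),railB=((752,191),None,.029),railC=((508,102),None,.029),railD=((752,102),None,.029),
 rackA=((27,212),None,.05),rackB=((207,199),None,.05),rackC=((213,288),None,.05),rackD=((36,302),None,.05),
 holeS=(None,(203,143),.05))
for k,(a,b,z) in pts.items():
    if a: print(k,'top',onz(T,*tc(a),z).round(4),end=' ')
    if b: print(k,'side',onz(S,*sc(b),z).round(4),end='')
    if a and b:
        A=[];B=[]
        for c,p in((T,tc(a)),(S,sc(b))):
            o,d=ray(c,*p);d/=np.linalg.norm(d);P=np.eye(3)-np.outer(d,d);A.append(P);B.append(P@o)
        print(' tri',np.linalg.lstsq(np.vstack(A),np.hstack(B),rcond=None)[0].round(4),end='')
    print()
s=state();R=Ro.from_quat(s['eef_rot']).as_matrix();print(R.round(3))
E
```

```text
tube top [0.4206 0.1609 0.028 ] tube side [0.4231 0.161  0.028 ] tri [0.4218 0.1608 0.0282]
bush top [ 0.6165 -0.0725  0.104 ] bush side [ 0.6177 -0.0714  0.104 ] tri [ 0.6166 -0.0724  0.1053]
knob top [0.6178 0.1033 0.062 ] knob side [0.6182 0.1033 0.062 ] tri [0.618  0.1032 0.0621]
nest top [0.6145 0.0328 0.028 ] nest side [0.616  0.0313 0.028 ] tri [0.6157 0.0325 0.0267]
punch top [0.5446 0.2753 0.138 ] punch side [0.546 0.277 0.138] tri [0.5449 0.275  0.1393]
wax top [0.4391 0.0649 0.021 ] wax side [0.4409 0.0595 0.021 ] tri [0.4407 0.0644 0.0155]
glass top [ 0.4268 -0.0598  0.039 ] glass side [ 0.4263 -0.0668  0.039 ] tri [ 0.4275 -0.0612  0.031 ]
green top [0.423  0.2214 0.028 ] green side [0.4265 0.226  0.028 ] tri [0.4243 0.221  0.0324]
railA top [0.583  0.0379 0.029 ] 
railB top [ 0.5835 -0.1372  0.029 ] 
railC top [0.6496 0.0364 0.029 ] 
railD top [ 0.649  -0.1405  0.029 ] 
rackA top [0.5679 0.376  0.05  ] 
rackB top [0.5761 0.2497 0.05  ] 
rackC top [0.5135 0.245  0.05  ] 
rackD top [0.5045 0.368  0.05  ] 
holeS side [0.547  0.2797 0.05  ]
[[-0.904  0.428 -0.001]
 [ 0.428  0.904 -0.001]
 [ 0.    -0.002 -1.   ]]
```

```bash
cat > to.py <<'E'
import sys; from h import *
s=state();p=s['tool_pos'];R=Ro.from_quat(s['eef_rot']).as_matrix()
print('pos',p.round(4),'yaw y-axis',round(np.arctan2(R[1,1],R[0,1]),4),'tilt',R[:,2].round(3),'F',s['contact_force'].round(1),'w',round(s['grip_width'],4),'g',round(s['grasp_force'],1),'t',round(s['t'],2))
if len(sys.argv)>1: print('cm in tool axes',(R.T@(np.array(sys.argv[1:4],float)-p)*100).round(2))
E
python3 -m handwheel '0 0 0 .113 100;0 0 0 .113 100;0 0 0 .113 100;0 0 0 .113 100;0 0 0 .113 100;0 0 0 .113 100;0 0 0 .113 100;0 0 0 .113 100;0 0 0 .113 100;0 0 0 .113 100' 30; python3 to.py .4215 .161 .10
```

```text
t: 0.98
tool_pos: [0.2457, 0.5196, 0.2309]
eef_rot: [0.709, 0.705, -0.0, 0.0]
contact_force: [0.1, 0.0, -0.1]
grip_width: 0.0856
grasp_force: 0.0
pos [0.2457 0.5196 0.2309] yaw y-axis -0.0065 tilt [-0.    -0.001 -1.   ] F [ 0.1  0.  -0.1] w 0.0856 g 0.0 t 0.98
cm in tool axes [-35.73  17.82  13.11]
```

```bash
python3 -m handwheel '-3.57 1.78 .2 0 100;-3.57 1.78 .2 0 100;-3.57 1.78 .2 0 100;-3.57 1.78 .2 0 100;-3.57 1.78 .2 0 100;-3.57 1.78 .7 0 100;-3.57 1.78 1 0 100;-3.57 1.78 1.5 0 100;-3.57 1.78 2 0 100;-3.57 1.78 2 0 100;0 0 0 0 100;0 0 0 0 100' ; python3 to.py .4215 .161 .10
python3 - <<'E'
from h import *
c=cam('wrist');keep(c,'w1');save(c,'w1.png');print(proj(c,[[.4215,.161,.028],[.4215,.161,0]]))
E
```

```text
t: 1.98
tool_pos: [0.4201, 0.1663, 0.1511]
eef_rot: [0.709, 0.705, -0.001, -0.001]
contact_force: [0.9, 0.4, -0.2]
grip_width: 0.0857
grasp_force: 0.0
pos [0.4201 0.1663 0.1511] yaw y-axis -0.0054 tilt [-0.003 -0.    -1.   ] F [ 0.9  0.4 -0.2] w 0.0857 g 0.0 t 1.98
cm in tool axes [-0.53  0.16  5.11]
[[321.86683932 231.47664396]
 [321.67462009 221.42103737]]
```

View pics/w1.png

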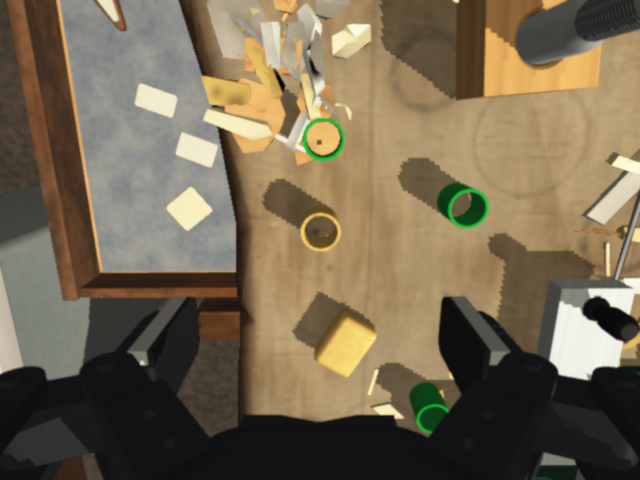

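The wrist view shows the brass tube's rim at (321,232), against (321.9,231.5) predicted, so the position is good. Next I descend and grip.

```bash
python3 -m handwheel '-.27 .1 0 0 100;-.26 .05 1 0 100;0 0 2.2 0 100;0 0 2.4 0 100;0 0 2.4 0 100;0 0 2.4 0 100;0 0 2.2 0 100;0 0 1.1 0 100;0 0 .6 0 100;0 0 0 0 100;0 0 0 0 100' ; python3 to.py .4215 .161 .008
```

```text
t: 2.95
tool_pos: [0.4227, 0.1638, 0.01]
eef_rot: [0.707, 0.707, 0.0, 0.0]
contact_force: [0.6, 0.4, -0.5]
grip_width: 0.0854
grasp_force: 0.0
pos [0.4227 0.1638 0.01  ] yaw y-axis 0.0007 tilt [ 0.001  0.    -1.   ] F [ 0.6  0.4 -0.5] w 0.0854 g 0.0 t 2.95
cm in tool axes [-0.28 -0.12  0.2 ]
```

```bash
python3 -m handwheel '-.25 -.1 .15 0 100;0 0 0 0 60;0 0 0 0 40;0 0 0 0 28;0 0 0 0 15;0 0 0 0 15;0 0 0 0 15;0 0 0 0 15;0 0 0 0 15' 30; python3 to.py .615 .0325 .1
```

```text
t: 3.7
tool_pos: [0.4216, 0.1604, 0.0081]
eef_rot: [0.707, 0.707, 0.0, 0.0]
contact_force: [-1.3, -1.0, 4.4]
grip_width: 0.026
grasp_force: 29.4
pos [0.4216 0.1604 0.0081] yaw y-axis -0.0011 tilt [ 0.001  0.    -1.   ] F [-1.3 -1.   4.4] w 0.026 g 29.4 t 3.7
cm in tool axes [-12.77  19.36  -9.18]
```

```bash
python3 -m handwheel '0 0 -1 0 15;0 0 -2.5 0 15;0 0 -3 0 15;-.8 1.4 -2.7 0 15;-2 3 0 0 15;-2.5 3.7 0 0 15;-2.5 3.7 0 0 15;-2.5 3.7 0 0 15;-2 3 0 0 15;-.47 .86 0 0 15;0 0 0 0 15;0 0 0 0 15'; python3 to.py .615 .0325 .1
python3 - <<'E'
from h import *
for n in('wrist','side','top'):
    c=cam(n);keep(c,n+'2')
    if n=='wrist':w=c['img']
    if n=='side':s=c['img'];print(proj(c,[[.615,.0325,.028]]))
    if n=='top':t=c['img'];print(proj(c,[[.615,.0325,.028]]))
a=cv2.resize(s[230:380,360:510],(400,400),interpolation=cv2.INTER_CUBIC);b=cv2.resize(t[180:250,320:390],(400,400),interpolation=cv2.INTER_CUBIC)
cv2.imwrite('pics/p2.png',np.hstack([a,cv2.resize(w[150:450,170:470],(400,400))])[:,:,::-1])
E
```

```text
t: 4.7
tool_pos: [0.6068, 0.0373, 0.0989]
eef_rot: [0.708, 0.706, -0.0, -0.001]
contact_force: [0.3, 0.1, -1.2]
grip_width: 0.0261
grasp_force: 29.8
pos [0.6068 0.0373 0.0989] yaw y-axis -0.0018 tilt [-0.002  0.001 -1.   ] F [ 0.3  0.1 -1.2] w 0.0261 g 29.8 t 4.7
cm in tool axes [-0.48  0.82 -0.12]
[[401.2832094  305.13833166]]
[[376.15013288 214.44650413]]
```

View pics/p2.png

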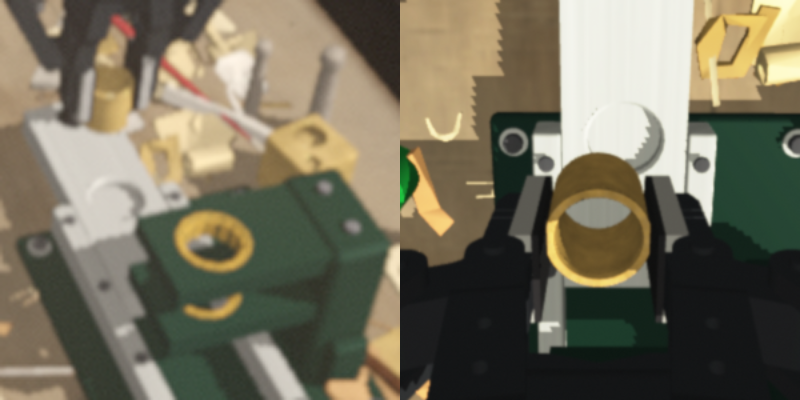

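In the wrist crop the nest is at (623,137), which is full frame (337,253). The tube is held upright with its rim at (599,235), full frame (319,326). The top-camera and side estimates put the nest slightly left, so I compute the difference.

```bash
python3 - <<'E'
from h import *
c=load('wrist2')
g=cv2.resize(c['img'][150:450,170:470],(800,600)) 
print('nest',onz(c,337.3,252.8,.028),'tube rim',onz(c,319.3,326,.0989+.020))
# nest / tube predicted
print(proj(c,[[.615,.0325,.028],[.6068,.0373,.119],[.6068,.0373,.0909]]))
for e in (.028,):
  a=np.linspace(0,2*np.pi,12);
s=state();print(s['tool_pos'])
# tube rim ellipse fit by brass colour
h=cv2.cvtColor(c['img'],cv2.COLOR_RGB2HSV); 
m=cv2.inRange(h,(15,110,60),(30,255,255)); m[:, :280]=0;m[:,365:]=0;m[:255]=0
ys,xs=np.where(m>0);print(xs.min(),xs.max(),ys.min(),ys.max())
E
```

```text
nest [0.61656613 0.03430228 0.028     ] tube rim [0.6065097  0.03872484 0.1189    ]
[[334.45829974 255.86274749]
 [320.15658602 329.9236071 ]
 [319.99764185 295.1889855 ]]
[0.60559634 0.0384425  0.09936485]
280 357 265 365
```

```bash
python3 -m handwheel '-.22 .5 0 0 15;-.22 .5 0 0 15;0 0 2 0 15;0 0 2 0 15;0 0 1 0 15;0 0 0 0 15;0 0 0 0 15'; python3 to.py .6165 .0335 .03
python3 - <<'E'
from h import *
w=cam('wrist');keep(w,'w3');s=cam('side');keep(s,'s3');
P=state()['tool_pos'];print(P,proj(w,[[.6165,.0335,.028],P+[0,0,.02]]),proj(s,[[.6165,.0335,.028],P-[0,0,.008]]))
cv2.imwrite('pics/p3.png',np.hstack([cv2.resize(s['img'][260:340,360:440],(400,400),interpolation=cv2.INTER_CUBIC),cv2.resize(w['img'][180:380,220:420],(400,400),interpolation=cv2.INTER_CUBIC)])[:,:,::-1])
E
```

```text
t: 5.43
tool_pos: [0.6167, 0.0332, 0.0495]
eef_rot: [0.707, 0.707, -0.001, -0.001]
contact_force: [0.1, -0.8, -0.6]
grip_width: 0.0265
grasp_force: 29.8
pos [0.6167 0.0332 0.0495] yaw y-axis -0.0008 tilt [-0.002  0.    -1.   ] F [ 0.1 -0.8 -0.6] w 0.0265 g 29.8 t 5.43
cm in tool axes [ 0.03 -0.01  1.95]
[0.61815193 0.03313976 0.05091014] [[319.43150651 281.68296599]
 [324.45789764 332.16350847]] [[401.9288964  304.47490158]
 [403.90144628 297.64065233]]
```

View pics/p3.png

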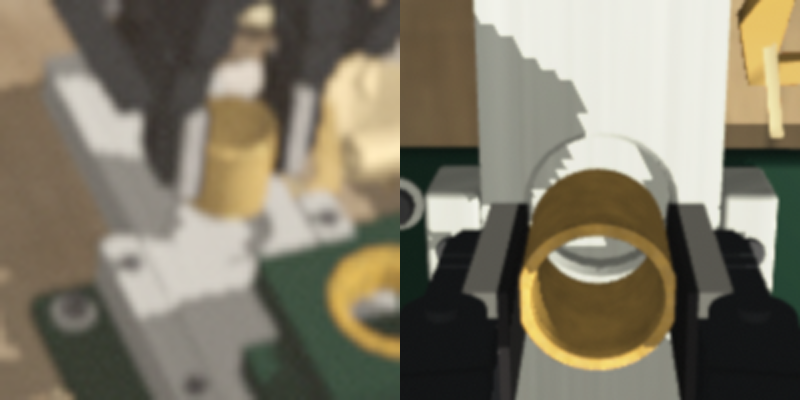

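The nest is at crop (602,208), full frame (321,284). The tube rim is at crop (598,296), full frame (319,328). The tube is nearly over the nest; I compute the last correction.

```bash
python3 - <<'E'
from h import *
c=load('w3');
for z in(.068,.07,.072):print(onz(c,319,328,z))
print(onz(c,321,284,.028)); 
# tube bottom back edge (332.. crop y168 -> 264), x 319 at z .042
print(onz(c,319,264,.042), 'expect centre y + .014'); print(onz(c,321,246.5,.028),onz(c,321,321.5,.028))
E
```

```text
[0.61631605 0.0330842  0.068     ]
[0.61631562 0.03419232 0.07      ]
[0.61631518 0.03530044 0.072     ]
[0.61718905 0.03240716 0.028     ]
[0.61630457 0.04686867 0.042     ] expect centre y + .014
[0.61715546 0.04966547 0.028     ] [0.6172246 0.0141855 0.028    ]
```

```bash
python3 -m handwheel '-.08 .08 0 0 15;0 0 .6 0 15;0 0 .4 0 15;0 0 .3 0 15;0 0 .2 0 15;0 0 .2 0 15;0 0 .1 0 15;0 0 .1 0 15;0 0 0 0 15'; python3 to.py .6165 .0335 .03
```

```text
t: 6.28
tool_pos: [0.618, 0.0323, 0.0306]
eef_rot: [0.707, 0.707, -0.0, -0.0]
contact_force: [-0.0, -1.1, -0.1]
grip_width: 0.0262
grasp_force: 29.8
pos [0.618  0.0323 0.0306] yaw y-axis -0.001 tilt [-0.  0. -1.] F [-0.  -1.1 -0.1] w 0.0262 g 29.8 t 6.28
cm in tool axes [ 0.12 -0.15  0.06]
```

No contact force with the tube underside below the slide top, so it is in the nest. I lower a last 1 mm, then let go and rise.

```bash
python3 -m handwheel '0 0 .08 0 15;0 0 0 0 15;0 0 0 0 33;0 0 0 0 40;0 0 0 0 50;0 0 0 0 55;0 0 0 0 55;0 0 -1 0 55;0 0 -2 0 55;0 0 -3 0 55;0 0 0 0 55;0 0 0 0 55'; python3 to.py .618 .133 .045
python3 - <<'E'
from h import *
w=cam('wrist');keep(w,'w4');s=cam('side');keep(s,'s4');
print(proj(w,[[.617,.0325,.05],[.618,.103,.062]]))
cv2.imwrite('pics/p4.png',np.hstack([cv2.resize(s['img'][230:350,340:460],(400,400),interpolation=cv2.INTER_CUBIC),cv2.resize(w['img'][0:400,120:520],(400,400),interpolation=cv2.INTER_AREA)])[:,:,::-1])
E
```

```text
t: 7.28
tool_pos: [0.6204, 0.0322, 0.093]
eef_rot: [0.707, 0.707, 0.002, 0.002]
contact_force: [0.5, -0.2, -0.1]
grip_width: 0.0468
grasp_force: 0.0
pos [0.6204 0.0322 0.093 ] yaw y-axis -0.001 tilt [ 0.006 -0.    -1.   ] F [ 0.5 -0.2 -0.1] w 0.0468 g 0.0 t 7.28
cm in tool axes [10.08 -0.28  4.8 ]
[[312.12074111 264.48343844]
 [313.55770854 114.12800915]]
```

View pics/p4.png

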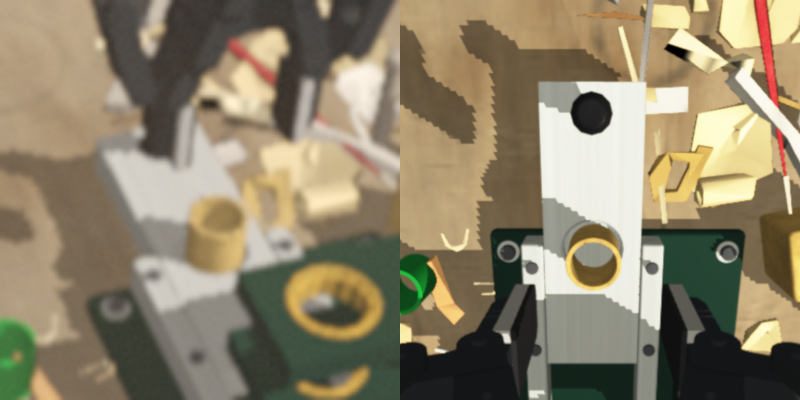

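The tube stands upright and seated in the nest: rim at wrist (313,264), predicted (312,264.5). The knob is at (311,113). Next I go behind the knob with shut fingers.

```bash
python3 -m handwheel '1 -.1 0 0 0;2.5 0 0 0 0;3 0 0 0 0;2.7 0 0 0 0;1.2 0 0 0 0;0 0 1 0 0;0 0 1.8 0 0;0 0 1.5 0 0;0 0 .7 0 0;0 0 0 0 0;0 0 0 0 0'; python3 to.py .6175 .123 .043
```

```text
t: 8.3
tool_pos: [0.6165, 0.1355, 0.0392]
eef_rot: [0.708, 0.706, -0.001, -0.001]
contact_force: [0.4, -0.1, 1.5]
grip_width: -0.0002
grasp_force: 0.0
pos [0.6165 0.1355 0.0392] yaw y-axis -0.0019 tilt [-0.002 -0.    -1.   ] F [ 0.4 -0.1  1.5] w -0.0002 g 0.0 t 8.3
cm in tool axes [-1.25  0.11 -0.38]
```

```bash
python3 -m handwheel '-.4 .05 -.3 0 0;-.4 .05 0 0 0;-.5 0 0 0 0;-.7 0 0 0 0;-.8 0 0 0 0;-.9 0 0 0 0;-.9 0 0 0 0;-.9 0 0 0 0;-.9 0 0 0 0;-.9 0 0 0 0;-.9 0 0 0 0;-.8 0 0 0 0'; python3 to.py .6175 .0175 .043
python3 -m handwheel '-.6 0 0 0 0;-.5 0 0 0 0;-.4 0 0 0 0;-.3 0 0 0 0;-.2 0 0 0 0;-.2 0 0 0 0;-.1 0 0 0 0'; python3 to.py .6175 .0175 .043
```

```text
t: 9.3
tool_pos: [0.6179, 0.0452, 0.0429]
eef_rot: [0.708, 0.707, -0.0, -0.0]
contact_force: [1.1, 1.5, 0.4]
grip_width: -0.0001
grasp_force: 0.9
pos [0.6179 0.0452 0.0429] yaw y-axis -0.0014 tilt [-0. -0. -1.] F [1.1 1.5 0.4] w -0.0001 g 0.9 t 9.3
cm in tool axes [-2.77 -0.04 -0.01]
t: 9.88
tool_pos: [0.6178, 0.0233, 0.0428]
eef_rot: [0.707, 0.707, -0.0, -0.0]
contact_force: [-0.5, 1.4, 1.4]
grip_width: 0.0003
grasp_force: 0.8
pos [0.6178 0.0233 0.0428] yaw y-axis -0.0008 tilt [-0.001  0.    -1.   ] F [-0.5  1.4  1.4] w 0.0003 g 0.8 t 9.88
cm in tool axes [-0.58 -0.03 -0.02]
```

Still only sliding friction, so I press on in small steps until the stop shows in the force.

```bash
python3 -m handwheel '-.15 0 0 0 0;-.15 0 0 0 0;-.1 0 0 0 0;-.1 0 0 0 0;0 0 0 0 0'; python3 to.py .6175 .0175 .043; python3 -m handwheel '-.1 0 0 0 0;-.1 0 0 0 0;0 0 0 0 0' | grep -E 'pos|contact';  python3 -m handwheel '-.1 0 0 0 0;0 0 0 0 0' | grep -E 'pos|contact'
```

```text
t: 10.3
tool_pos: [0.6179, 0.0181, 0.0429]
eef_rot: [0.708, 0.707, -0.0, -0.0]
contact_force: [-1.2, 0.5, 0.1]
grip_width: -0.0
grasp_force: 0.4
pos [0.6179 0.0181 0.0429] yaw y-axis -0.0012 tilt [-0. -0. -1.] F [-1.2  0.5  0.1] w -0.0 g 0.4 t 10.3
cm in tool axes [-0.06 -0.04 -0.01]
tool_pos: [0.6179, 0.0179, 0.0429]
contact_force: [-0.7, 5.5, 0.3]
tool_pos: [0.6179, 0.0178, 0.0429]
contact_force: [-0.2, 8.3, 0.4]
```

The reaction rises to 8 N with no motion at y = 0.0178, so the slide is home. I back off, rise, and go to the punch.

```bash
python3 -m handwheel '.5 0 0 0 0;1 0 0 0 0;0 0 -3 0 50;0 0 -4 0 100;0 0 -4 0 100;1 -.2 -4 0 100;3.6 -1.1 0 0 100;3.8 -1.2 0 0 100;3.8 -1.2 0 0 100;3.8 -1.2 0 0 100;3.8 -1.2 0 0 100;3 -.8 0 0 100'; python3 -m handwheel '.8 -.3 0 0 100;0 0 0 0 100;0 0 0 0 100'>/dev/null; python3 to.py .545 .2755 .093
python3 - <<'E'
from h import *
w=cam('wrist');keep(w,'w5');s=cam('side');keep(s,'s5');
P=state()['tool_pos']
print(proj(w,[[.545,.2755,.138],[.545,.2755,.086]]),proj(s,[[.617,-.0725,.05]]))
cv2.imwrite('pics/p5.png',np.hstack([cv2.resize(s['img'][280:400,380:500],(400,400),interpolation=cv2.INTER_CUBIC),cv2.resize(w['img'][80:480,120:520],(400,400),interpolation=cv2.INTER_AREA)])[:,:,::-1])
E
```

```text
t: 11.72
tool_pos: [0.5482, 0.2611, 0.1934]
eef_rot: [0.707, 0.707, 0.0, 0.0]
contact_force: [0.9, -0.6, -0.5]
grip_width: 0.0855
grasp_force: 0.0
pos [0.5465 0.2662 0.193 ] yaw y-axis -0.0002 tilt [ 0.001 -0.001 -1.   ] F [ 0.2 -1.  -0.1] w 0.0854 g 0.0 t 11.97
cm in tool axes [ 0.94 -0.16 10.  ]
[[316.54569001 239.75757984]
 [316.83839617 216.04943077]] [[433.92448506 347.22282742]]
```

View pics/p5.png

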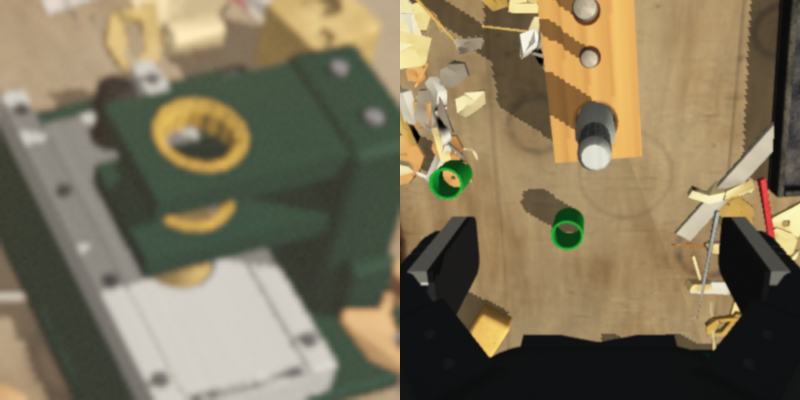

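The slide is home with the tube visible under the lower arm. The punch top is at wrist crop (595,152), full frame (315,232), 8 px above my prediction, so I recompute.

```bash
python3 - <<'E'
from h import *
w=load('w5');print(onz(w,315,232,.138),onz(w,315,200,.086),-w['R'].T@w['t'])
E
python3 to.py .545 .2755 .093
```

```text
[0.54421537 0.27962264 0.138     ] [0.5438478 0.2858579 0.086    ] [0.54573622 0.33552772 0.33647151]
pos [0.547 0.265 0.193] yaw y-axis -0.0026 tilt [ 0.    -0.001 -1.   ] F [-0.5  0.4 -0.2] w 0.0853 g 0.0 t 12.07
cm in tool axes [ 1.06 -0.2  10.  ]
```

```bash
python3 -m handwheel '.6 -.15 0 0 100;.65 -.1 1 0 100;0 0 2 0 100;0 0 2.5 0 100;0 0 2.5 0 100;0 0 1.5 0 100;0 0 .5 0 100;0 0 0 0 60;0 0 0 0 40;0 0 0 0 25;0 0 0 0 10;0 0 0 0 5' 100;  python3 -m handwheel '0 0 0 0 5;0 0 0 0 5;0 0 0 0 5;0 0 0 0 5'>/dev/null; python3 to.py .545 .2775 .093
```

```text
t: 13.07
tool_pos: [0.5448, 0.2792, 0.0943]
eef_rot: [0.707, 0.707, 0.001, 0.0]
contact_force: [-0.0, -0.5, 0.4]
grip_width: 0.0255
grasp_force: 0.0
pos [0.5446 0.2793 0.0943] yaw y-axis -0.001 tilt [ 0.002  0.001 -1.   ] F [-0.2  0.   6.3] w 0.0159 g 97.3 t 13.4
cm in tool axes [-0.18  0.04  0.13]
```

```bash
python3 -m handwheel '0 0 -.5 0 5;0 0 -1 0 5;0 0 -2 0 5;0 0 -2.5 0 5;0 0 -2.5 0 5;0 0 -2 0 5;0 0 -1 0 5;0 0 -.5 0 5;-1 .2 0 0 5;-2 .4 0 0 5;-2.5 .5 0 0 5;-2.5 .5 0 0 5';  python3 -m handwheel '-3 .6 0 0 5;-3 .6 0 0 5;-3 .6 0 0 5;-3 .6 0 0 5;-3 .6 0 0 5;-3 .6 0 0 5;-3 .6 0 0 5;-2.5 .5 0 0 5;-1.5 .3 0 0 5;-1 .2 0 0 5;0 0 0 0 5;0 0 0 0 5'>/dev/null; python3 to.py .6168 -.0725 .209
```

```text
t: 14.4
tool_pos: [0.5586, 0.1973, 0.2108]
eef_rot: [0.707, 0.707, -0.002, -0.001]
contact_force: [0.5, 0.1, -2.6]
grip_width: 0.0155
grasp_force: 98.3
pos [ 0.6109 -0.0607  0.2122] yaw y-axis -0.0012 tilt [-0.002  0.001 -1.   ] F [ 0.3 -0.3 -2.2] w 0.0157 g 98.3 t 15.4
cm in tool axes [-1.18  0.59  0.32]
```

```bash
python3 -m handwheel '-.5 .3 0 0 5;-.6 .3 0 0 5;0 0 0 0 5;0 0 0 0 5;0 0 0 0 5'>/dev/null; python3 to.py .6168 -.0725 .209
python3 - <<'E'
from h import *
P=state()['tool_pos'];ims=[]
w=cam('wrist');s=cam('side');t=cam('top')
for n,c in(('w6',w),('s6',s),('t6',t)): keep(c,n)
x,y,z=P;tip=z-.0837
for n,c in(('w',w),('s',s),('t',t)): print(n,proj(c,[[x,y,tip],[x,y,tip+.012],[x,y,tip+.128],[.6168,-.0725,.104]]).round(1).tolist())
cv2.imwrite('pics/p6.png',np.hstack([cv2.resize(s['img'][220:360,380:520],(400,400),interpolation=cv2.INTER_CUBIC),cv2.resize(w['img'][130:430,170:470],(400,400),interpolation=cv2.INTER_AREA)])[:,:,::-1])
E
```

```text
pos [ 0.6175 -0.0717  0.213 ] yaw y-axis -0.0004 tilt [ 0.  0. -1.] F [ 0.6 -0.4 -3.3] w 0.0159 g 98.3 t 15.82
cm in tool axes [-0.08 -0.07  0.4 ]
w [[319.4, 240.9], [319.4, 247.2], [320.5, 372.9], [318.2, 230.7]]
s [[441.9, 307.0], [443.2, 300.5], [457.3, 229.2], [439.0, 320.9]]
t [[433.7, 201.4], [435.0, 199.9], [448.3, 183.2], [431.7, 204.9]]
```

View pics/p6.png

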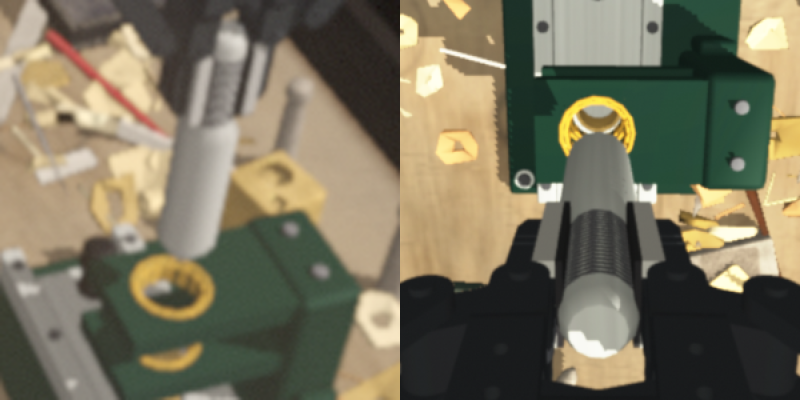

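The side crop shows the bush at (173,286), full frame (440.6,320.1), with the punch above it and its end at (231,30), full frame (460.9,230.5). The wrist crop shows the bush at (597,133), full frame (318,230), and the punch end at (599,315), full frame (319,366). I solve for the punch offset.

```bash
python3 - <<'E'
from h import *
w=load('w6');s=load('s6')
print('bush w',onz(w,317.8,229.8,.104),'s',onz(s,440.6,320.1,.104))
for z in(.253,.257,.261): print('end w',onz(w,319,366,z),'s',onz(s,460.9,230.5,z))
A=[];B=[]
for c,p in((w,(319,366)),(s,(460.9,230.5))):
    o,d=ray(c,*p);d/=np.linalg.norm(d);P=np.eye(3)-np.outer(d,d);A.append(P);B.append(P@o)
print(np.linalg.lstsq(np.vstack(A),np.hstack(B),rcond=None)[0])
print('tip s',onz(s,445.5,308.5,.129),onz(s,445.5,308.5,.132))
E
python3 to.py
```

```text
bush w [ 0.61657211 -0.07189232  0.104     ] s [ 0.61935639 -0.07189673  0.104     ]
end w [ 0.61711729 -0.07238871  0.253     ] s [ 0.62355155 -0.07032478  0.253     ]
end w [ 0.6171084  -0.06969524  0.257     ] s [ 0.62060086 -0.07460731  0.257     ]
end w [ 0.61709951 -0.06700178  0.261     ] s [ 0.61765017 -0.07888984  0.261     ]
[ 0.61932237 -0.07232645  0.25510746]
tip s [ 0.6209657  -0.07513542  0.129     ] [ 0.61929915 -0.07754806  0.132     ]
pos [ 0.6174 -0.0719  0.2131] yaw y-axis -0.0005 tilt [ 0.  0. -1.] F [-1.2 -0.2 -2.7] w 0.0159 g 98.3 t 15.97
```

Aligned within about 1 mm, so I descend with force checks.

```bash
python3 -m handwheel '0 0 .5 0 5;0 0 .7 0 5;0 0 .7 0 5;0 0 .5 0 5;0 0 .3 0 5;0 0 .2 0 5;0 0 0 0 5'>/dev/null; python3 to.py; python3 -m handwheel '0 0 .3 0 5;0 0 .3 0 5;0 0 .3 0 5;0 0 .3 0 5;0 0 0 0 5'>/dev/null; python3 to.py
```

```text
pos [ 0.6171 -0.0721  0.1832] yaw y-axis -0.001 tilt [-0.001  0.    -1.   ] F [ 0.7  0.5 -2.8] w 0.0159 g 98.3 t 16.55
pos [ 0.6172 -0.0715  0.1713] yaw y-axis -0.0007 tilt [-0.001  0.001 -1.   ] F [-0.2  0.9 -2.3] w 0.0158 g 98.6 t 16.97
```

```bash
python3 -m handwheel '0 0 .3 0 5;0 0 .3 0 5;0 0 .3 0 5;0 0 .3 0 5;0 0 .2 0 5;0 0 0 0 5'>/dev/null; python3 to.py; python3 -m handwheel '0 0 .3 0 5;0 0 .3 0 5;0 0 .3 0 5;0 0 .3 0 5;0 0 0 0 5;0 0 0 0 5'>/dev/null; python3 to.py
```

```text
pos [ 0.6172 -0.0718  0.1572] yaw y-axis -0.0008 tilt [-0.001  0.001 -1.   ] F [-0.1  4.4 -4.6] w 0.016 g 98.5 t 17.47
pos [ 0.6172 -0.0717  0.1454] yaw y-axis -0.0007 tilt [-0.001  0.001 -1.   ] F [ 0.1  4.9 -4.4] w 0.0156 g 98.5 t 17.97
```

```bash
python3 -m handwheel '.05 0 0 0 5;0 0 .2 0 5;0 0 .2 0 5;0 0 .2 0 5;0 0 .2 0 5;0 0 .2 0 5;0 0 0 0 5;0 0 0 0 5'>/dev/null; python3 to.py; python3 -m handwheel '.03 0 .15 0 5;0 0 .15 0 5;0 0 .1 0 5;0 0 .1 0 5;0 0 0 0 5;0 0 0 0 5'>/dev/null; python3 to.py
```

```text
pos [ 0.6173 -0.0715  0.136 ] yaw y-axis -0.0009 tilt [-0.  0. -1.] F [-0.8  5.5 -2.8] w 0.0159 g 98.5 t 18.63
pos [ 0.6173 -0.0713  0.1312] yaw y-axis -0.0009 tilt [-0.  0. -1.] F [-1.4  5.  -1.3] w 0.0159 g 98.5 t 19.13
```

```bash
python3 -m handwheel '.08 .02 .1 0 5;0 0 .1 0 5;0 0 .1 0 5;0 0 0 0 5;0 0 0 0 5'>/dev/null; python3 to.py; python3 -m handwheel '0 0 .1 0 5;0 0 .05 0 5;0 0 .05 0 5;0 0 0 0 5;0 0 0 0 5'>/dev/null; python3 to.py
```

```text
pos [ 0.6176 -0.071   0.1278] yaw y-axis -0.0013 tilt [-0.    -0.001 -1.   ] F [-1.7  2.4 -2.3] w 0.016 g 98.5 t 19.55
pos [ 0.6178 -0.0708  0.1259] yaw y-axis -0.0011 tilt [ 0. -0. -1.] F [-1.7  1.9 -2. ] w 0.0158 g 98.5 t 19.97
```

```bash
python3 -m handwheel '.02 -.02 .05 0 5;0 0 .05 0 5;0 0 .05 0 5;0 0 0 0 5;0 0 0 0 5'>/dev/null; python3 to.py; python3 -m handwheel '0 0 .05 0 5;0 0 .05 0 5;0 0 0 0 5;0 0 0 0 5'>/dev/null; python3 to.py
```

```text
pos [ 0.6179 -0.0706  0.1249] yaw y-axis -0.0011 tilt [ 0.001 -0.    -1.   ] F [-1.3  1.2 -0.1] w 0.016 g 98.5 t 20.38
pos [ 0.618  -0.0705  0.1246] yaw y-axis -0.0011 tilt [ 0.002 -0.    -1.   ] F [-0.7  1.3  5.1] w 0.0156 g 99.1 t 20.72
```

Contact with the tube is at the expected height. I press up to about 20 N.

```bash
python3 -m handwheel '0 0 .05 0 5;0 0 .05 0 5;0 0 0 0 5;0 0 0 0 5'>/dev/null; python3 to.py; python3 -m handwheel '0 0 .05 0 5;0 0 .05 0 5;0 0 0 0 5;0 0 0 0 5;0 0 0 0 5;0 0 0 0 5'>/dev/null; python3 to.py
```

```text
pos [ 0.6181 -0.0705  0.1244] yaw y-axis -0.0009 tilt [ 0.002 -0.    -1.   ] F [-3.5  2.2  9.8] w 0.0157 g 99.7 t 21.05
pos [ 0.6181 -0.0705  0.1243] yaw y-axis -0.0009 tilt [ 0.003 -0.001 -1.   ] F [-5.2  2.4 12.9] w 0.016 g 100.2 t 21.55
```

```bash
python3 -m handwheel '.02 -.06 .05 0 5;0 0 .06 0 5;0 0 0 0 5;0 0 0 0 5;0 0 0 0 5;0 0 0 0 5'>/dev/null; python3 to.py; python3 -m handwheel '0 0 0 0 5;0 0 0 0 5;0 0 0 0 5;0 0 0 0 5;0 0 0 0 5;0 0 0 0 5'>/dev/null; python3 to.py
```

```text
pos [ 0.6181 -0.0705  0.1242] yaw y-axis -0.0009 tilt [ 0.005 -0.001 -1.   ] F [-5.6  1.6 18.1] w 0.0157 g 100.7 t 22.05
pos [ 0.6181 -0.0704  0.1242] yaw y-axis -0.0009 tilt [ 0.005 -0.001 -1.   ] F [-6.5  1.9 18.5] w 0.0157 g 100.7 t 22.55
```

Steady at 18.5 N. The tip height is 0.1242 − 0.0843 = 0.040 m, exactly the seated value.

```bash
python3 -c "
from bench import hand_in;print(hand_in())"
```

```text
the job is handed in; nothing more can be done
None
```

I handed the job in with the tube in the nest, the slide home, and the gripped punch through both bushes pressing on the tube at about 18 N; the hand-in returned no verdict.

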